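# Stop the bottle shaker and unload it

## Task

The shaking is done: turn the shaker's speed knob (the bar-shaped one) anticlockwise all the way to its end stop, then slide the retaining clamp left along its rail, off the bottle, until it stops at the other end, and then take the bottle off the deck and stand it upright in the shallow metal tray. The bottle is thin glass: squeeze it with less than 20 N and set it down, do not drop it or knock it over. Leave the round timer dial and everything else on the bench as they are.

Things in the scene. Friction and masses are not known exactly. Their poses are not given: they have to be found in the camera images.
- shaker: White bench-top bottle shaker, fixed, 260 x 260 mm. Origin: centre of underside; x from its front (robot side) to its back, y to its left, z up. The front 90 mm is a grey panel sloping up from 58 to 98 mm high, its normal leaning 24 deg (0.42 rad) from vertical towards the front. Behind it a level deck, rubber mat at z = 100 mm, and a rail 20 mm high (end blocks 34 mm) along y at x = 100 mm.
- speed_knob_grip (a point): Grip point of the black speed knob, on its axis, 37 mm off the panel, right half of the panel (shaker y = -55 mm). Knob: disc 40 mm across, 8 mm thick, with a bar 38 mm long, 14 mm wide and 30 mm high across it (top 7 mm beyond this point), on a flat 64 mm round base. The frame turns with the knob: x along the bar, z out of the panel along the axis.
- speed_knob (a joint): Angle of the speed knob, rad: 0 is the anticlockwise end stop (off), grows clockwise (looking at the panel) to 2.6. It has light friction and stays where it is left.
- dial_mark (a point): White mark on the rim of the timer dial, 15 mm from the dial's axis and 14 mm above the panel: a plain round black dial 34 mm across and 14 mm high on the left half of the panel (shaker y = +70 mm). Leave it alone.
- clamp_tab (a point): Centre of the top face of the retaining clamp's tab: black upright plate 30 (x) x 12 (y) x 35 (z) mm on the arm, top 257 mm above the bench. The aluminium arm below is 20 mm wide, 10 mm thick, and runs from an upright on the rail (shaker x = 100 mm) to 20 mm in front of the tab's centre; at the start it passes 3 mm over the bottle's cap. Axes as the shaker's.
- clamp (a joint): Travel of the retaining clamp along the shaker's +y (to its left), m: about 0 (at most 0.01) at the start, over the bottle; 0.09 is the other end of the rail. Takes about 2 N to slide and stays where it is left.
- bottle: Small brown glass reagent bottle with a white screw cap, 48 mm across and 105 mm high, about 0.13 kg; straight body up to 65 mm, shoulder, thin neck, cap 23 mm across and 16 mm high at the top. It stands upright on the shaker's deck under the retaining clamp. Origin: centre of its underside; z up along its axis.
- tray: Shallow square steel tray, fixed on the bench left or right of the shaker: 120 x 120 mm outside, 25 mm high, walls and floor 5 mm thick. Origin: centre of its underside; axes along its sides.
- tube_rack: White rack with tubes, fixed, 110 x 100 mm, tubes up to 78 mm high, on the other side of the shaker from the tray. Origin: centre of its underside. Bystander.
- jar: White plastic jar, 60 mm across, 75 mm high, loose. Origin under its centre. Bystander.
- beaker: Clear plastic beaker, 68 mm across, 85 mm high, loose. Origin under its centre. Bystander.
- carton: Cardboard box, 60 x 90 x 50 mm, loose. Origin under its centre. Bystander.
- tip_box: Grey plastic pipette-tip box, 60 x 100 x 50 mm, loose. Origin under its centre. Bystander.
- wash_bottle: White plastic bottle, 60 mm across, 150 mm high, loose. Origin under its centre. Bystander.
- small_bottle: Smaller brown bottle, 40 mm across, 75 mm high, loose, standing on the bench. Origin under its centre. Bystander.
There are look-alikes about, which are no part of the job. Of the things shaped like the tray, the steel one is meant.

How it is judged (in metres and radians):
On the way, in this order (a step that is already met when the one before it is completed fails the run):
1. the speed knob is at its anticlockwise end stop (value of joint speed_knob below 0.08 rad), for 0.2 s.
2. the retaining clamp is slid to the other end of its rail (value of joint clamp above 0.08 m), for 0.2 s.
3. the bottle stands upright in the tray (x of bottle in the frame of tray between -0.04 and 0.04 m and y of bottle in the frame of tray between -0.04 and 0.04 m and z of bottle in the frame of tray below 0.009 m and angle between bottle's own z axis and vertical below 0.1 rad), for 0.2 s.
At the end, for the whole second after the job is handed in: The speed knob is within 0.08 rad of its anticlockwise stop, the retaining clamp within 10 mm of the far end of its travel, and the bottle stands at rest on the tray's floor, within 40 mm of the tray's centre along each side and upright within 0.1 rad (all of step 3 and value of joint speed_knob below 0.08 rad and value of joint clamp above 0.08 m and linear speed of bottle below 0.02 m/s); the robot touches nothing.
It fails at once if the bottle squeezed or pushed with more than 20 N at the fingers (contact force between bottle and the fingers above 20 N).
It fails at once if the bottle dropped or slammed into the tray (contact above 30 N) (contact force between bottle and tray above 30 N).
It fails at once if the bottle tipped more than 0.6 rad (angle between bottle's own z axis and vertical above 0.6 rad).
It fails at once if the timer dial turned by more than about 0.2 rad from its start (distance of dial_mark from where it was at the start of the episode above 0.003 m).
It fails at once if another thing on the bench moved by more than 30 mm (distance of any of jar, beaker, carton, tip_box, wash_bottle, small_bottle from where it was at the start of the episode above 0.03 m).
It also fails if it takes over 72 s, if anything falls off the work surface, if the arm or the gripper's body presses on something with over 40 N, if the wrist force passes 120 N, or if a joint passes its speed limit or range.

## Robot

A 7-joint arm with a two-finger parallel gripper is mounted at the origin on the work surface. World frame = base frame: x ahead of the robot, y to its left, z up, the work surface at z = 0. Lengths are in m, angles in degrees, forces in N, time in s.
With the tool pointing down it reaches from about 0.35 to 0.9 m from the base axis. Payload 7.2 kg.
Tool frame: the origin (TCP) lies midway between the tips of the shut fingers; the grasp point (between the pads) lies 19 mm behind it (arm.grasp_offset is the z of the grasp point in the tool frame, in m); z points along the fingers, y is the line along which they close (so a half turn about z gives the same grasp; the last joint's range is limited). The gripper opens to 88 mm and grips with 3 to 60 N. Pads are 20 mm wide; open, the fingers measure 115 mm over their backs; the gripper's body (75 mm by 178 mm) begins 61 mm behind the grasp point.
Start: joints at [-79.366, 23.554, -0.728, 91.456, 0.321, 64.991, -4.71], TCP at [0.157, 0.605, 0.223] pointing down, gripper open.
Joint ranges: [-169.25, 169.25], [-16.82, 113.86], [-84.01, 82.57], [7.8, 145.47], [-59.2, 239.2], [7.22, 106.19], [-163.78, 163.78]. Speed limits (degrees/s): [136.94, 136.94, 172.46, 172.46, 180, 180, 180].

## Interface

Orientations are given as [roll, pitch, yaw] about the fixed x, y, z axes, in that order (R = Rz(yaw) Ry(pitch) Rx(roll)).
In Python, from cell import arm, eyes, close_job gives the robot as it stands. The module is installed in compiled form; this text tells all that it offers.
- The arm moves only by the tool drive_tool, never from a script. Its argument "moves" is a list of rows, each a list of 3 entries, a list of its own where there are three numbers: the shift along the tool's x, y, z in units of 0.25 m (1.0 is 0.25 m), then the turn about the tool's z in units of 360 degrees (1.0 is 360 degrees), then the closure, from -1 (fully open) to 1 (shut). In form: [[[tx, ty, tz], yaw, claw], ...]. A call has 1 to 20 rows; each row is the pose to reach, as a shift and turn from the pose commanded when the call began, along the tool's axes at that moment, turning the shorter way round; what a row does not reach only later rows make up. A row lasts 1/12 s, in which the tool goes at most 41.7 mm and 7.16 degrees, less where a joint would pass 70% of its speed; a pose out of reach is approached as far as the arm can. A call with a number of a shift or a turn outside -1 to 1 is refused whole. A call with a gripper value outside its range is refused whole. The fingers move at their own pace and stop on an object; "grip_force" is the grip in N (left out, the last holds). Time passes only in rows, so rows that repeat a pose let the fingers close. It gives the time, the measured TCP pose, the force, the opening and the grip force at its end, in the units of the state.
- arm.read_state(): the state, without advancing time (a new reading comes with each control period).
- eyes.camera(name): name is "side" or "top" or "wrist"; returns a dict with "img" (400x640x3 uint8, red, green, blue), "range_z" (400x640 float32, m along the optical axis (not along the pixel's ray), 0 where there is no reading), "K" (3x3 intrinsics, pixels), "R" (3x3) and "t" (3): a world point X has camera coordinates R X + t. Camera axes: x right, y down, z forward; pixel columns grow to the right and rows downward; lengths in m; the calibration is good to about 2 mm. A picture is of the moment at which its call begins.
- close_job(): hands the job in; it is judged then, once.
The state is a dict: "t": time; "joints": joint angles; "qd": joint speeds; "tau": joint torques, N m; "tool_pos": TCP position; "eef_rot": TCP orientation; "contact_force": force on the tool from outside, world axes, zero at the start; "wrist_torque": the same for the moment, N m; "gripper_width": finger opening in m; "grip_force": force on a finger pad.
Only numpy, scipy, OpenCV 4.12 (cv2) and the standard library are available. Lean on these libraries where they do the work, as an engineer would, in place of code of your own. Each camera call takes 0.05 s, during which the arm holds its last target. There are 200 camera calls.

## Working session

There is one attempt and no reset: what is moved stays moved. The work goes in short steps, Python scripts to look and compute and a tool call to move; the robot and the scene stay as the last step left them, time stands still between calls to the robot, and variables do not carry over. Pictures are saved under pics/ and viewed, at most 10 in all, crops included, and the job is handed in when it is done.

Besides the shell and the picture viewer there is one more tool, called by a JSON object that holds its "fn" and its "kwargs". drive_tool: Moves the arm, as the interface text tells. Its arguments: {"type":"object","properties":{"moves":{"type":"array"},"grip_force":{"type":"number"}},"required":["moves"]}

```bash
mkdir -p pics
cat > h.py <<'E'
import numpy as np, cv2
from cell import arm, eyes, close_job
def shot(n,save=None):
    c=eyes.camera(n)
    np.savez(f'{n}.npz',**c)
    if save: cv2.imwrite(f'pics/{save}.png',c['img'][...,::-1])
    return c
def load(n): return dict(np.load(f'{n}.npz'))
def cloud(c):
    z=c['range_z'];v,u=np.mgrid[:400,:640];K=c['K']
    P=np.stack([(u-K[0,2])/K[0,0]*z,(v-K[1,2])/K[1,1]*z,z],-1)
    W=(P-c['t'])@c['R']; W[z==0]=np.nan
    return W
def plane(c,u,v,h):
    d=c['R'].T@np.linalg.inv(c['K'])@[u,v,1]; o=-c['R'].T@c['t']
    return o+d*(h-o[2])/d[2]
E
python3 - <<'E'
from h import *
for n in('top','side'):
    c=shot(n,n+'0'); print(n,c['K'][0,0],-c['R'].T@c['t'],c['R'][2])
print(arm.read_state())
E
```

```text
top 385.2620023859708 [0.3371268  0.01958827 1.46558488] [ 0.09110317 -0.01608604 -0.99571153]
side 371.937685721092 [ 0.09023189 -0.93512456  0.72795123] [ 0.34251882  0.81026299 -0.4755573 ]
{'t': 0.1, 'joints': array([-79.36772498,  23.59648749,  -0.72856951,  91.49764243,
         0.32130244,  64.98921064,  -4.70992522]), 'qd': array([-0.0382999 , -0.01716622, -0.09895758, -0.12818407,  0.0941693 ,
       -0.11177496,  0.01135158]), 'tau': array([ 3.02610606e-03, -5.89098859e+01,  6.44135009e-01, -2.91709042e+01,
       -5.37179236e-02,  1.45429844e-02,  3.85235148e-05]), 'tool_pos': array([0.15683465, 0.60455055, 0.2218932 ]), 'eef_rot': array([-1.79918927e+02,  6.02278077e-03,  1.65461719e+02]), 'contact_force': array([ 0.12995797, -0.37773286, -0.22508459]), 'wrist_torque': array([ 0.04495374,  0.01216802, -0.0204713 ]), 'grip_force': 0.0, 'gripper_width': 0.0877414756539422}
```

View pics/top0.png

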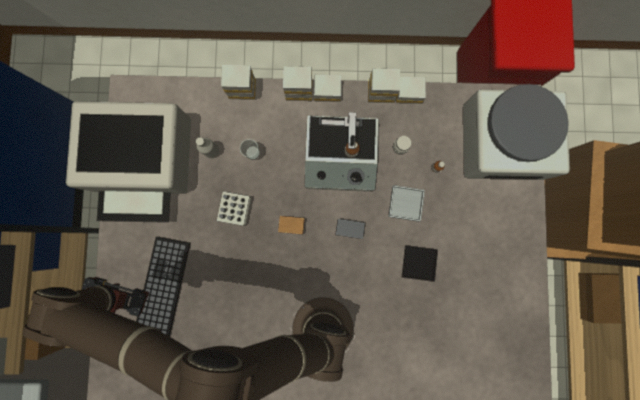

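View pics/side0.png

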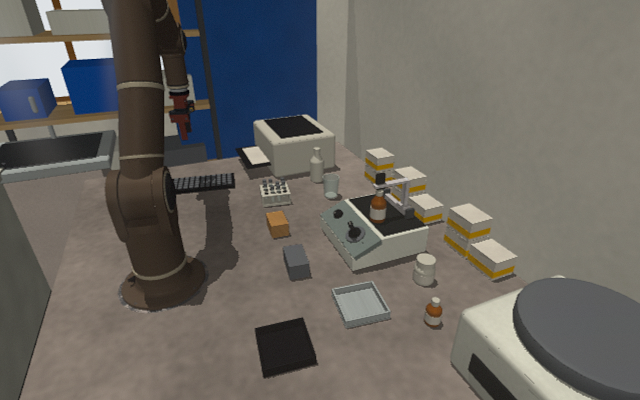

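Top view, with image up as +x and left as +y. Look-alikes:
- **Tray:** steel tray (406,203), or black mat/tray (420,263). I choose the steel one.
- **Knob:** speed knob with the bar on the right (356,177), or round timer dial on the left (322,175). I choose the right one.
- **Bottle:** the one on the deck under the clamp (352,148), or the small bottle on the bench (438,166). I choose the one on the deck.

Next is one close crop to check these choices, plus measurements.

Run:
```python
from h import *
c=load('top'); im=c['img'][...,::-1]
cv2.imwrite('pics/crop1.png',cv2.resize(im[100:280,290:450],None,fx=3.3,fy=3.3,interpolation=cv2.INTER_CUBIC))
for n,u,v,h in [('knob',356,177,.1),('dial',322,175,.08),('tray',406,203,.02),('cap',352,148,.2),('tab',352,117,.25)]:
    print(n,plane(c,u,v,h).round(3))
W=cloud(c)
# deck corners and tray by height masks
z=W[...,2]; x=W[...,0]; y=W[...,1]
m=((z>.05)&(z<.115)&(x>.35)&(abs(y+.04)<.2)).astype(np.uint8)
for nm,mm in (('box',m),):
    n,l,s,ce=cv2.connectedComponentsWithStats(mm)
    for i in range(1,n):
        if s[i,4]>100:
            P=W[l==i][:,:2].astype(np.float32); r=cv2.minAreaRect(P); print(nm,s[i],r)
hsv=cv2.cvtColor(c['img'],cv2.COLOR_RGB2HSV)
m=((z>.015)&(z<.035)&(x>.2)&(x<.6)&(y<-.1)&(y>-.4)).astype(np.uint8)
n,l,s,ce=cv2.connectedComponentsWithStats(m)
for i in range(1,n):
    if s[i,4]>50:
        P=W[l==i][:,:2].astype(np.float32); print('tray',s[i],cv2.minAreaRect(P))
print(hsv[203,406],hsv[263,420])
```

```text
knob [ 0.552 -0.11   0.1  ]
dial [0.56  0.012 0.08 ]
tray [ 0.469 -0.308  0.02 ]
cap [ 0.634 -0.086  0.2  ]
tab [ 0.724 -0.08   0.25 ]
box [283  70  29  27 193] ((0.8785465955734253, 0.09161877632141113), (0.06113399565219879, 0.12640012800693512), 37.40958786010742)
box [369  72  24  27 194] ((0.8837170600891113, -0.17977610230445862), (0.11363156884908676, 0.057147316634655), 45.45066833496094)
box [314  75  27  23 592] ((0.9049392938613892, -8.039548993110657e-05), (0.08429697901010513, 0.09838338941335678), 0.7741644382476807)
box [ 305  115   73   76 4534] ((0.6449606418609619, -0.05550776422023773), (0.260329008102417, 0.2607901692390442), 88.74100494384766)
box [336 219  19  15 112] ((0.3735579550266266, -0.07822731137275696), (0.06439026445150375, 0.0522492490708828), 82.966064453125)
tray [389 186  36  36 202] ((0.469633013010025, -0.3087644577026367), (0.12069374322891235, 0.12086080014705658), 82.87969970703125)
tray [403 246  28  30  86] ((0.27364060282707214, -0.32120776176452637), (0.06755543500185013, 0.13888724148273468), 44.86285400390625)
[ 47  15 156] [170  21  37]
```

View pics/crop1.png

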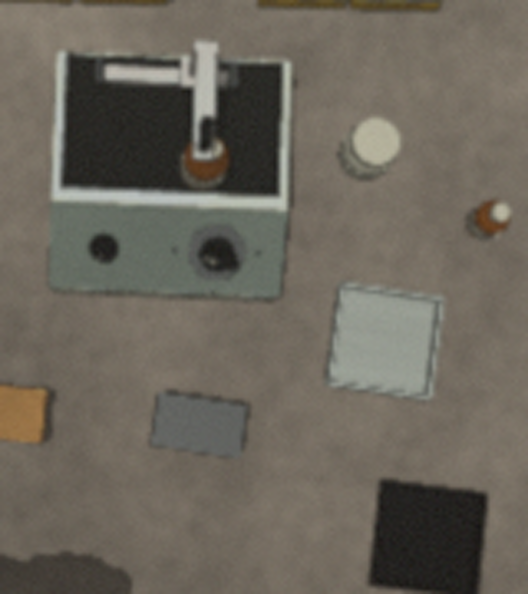

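The crop confirms the choices: the knob with its ringed base is at crop (217,252), the dial at (103,248), and the steel tray at (385,340). The shaker centre is about (0.645,-0.056) with yaw about -1.3°, and the tray is at (0.470,-0.309). I'll move the wrist camera over the knob.

{"fn": "drive_tool", "kwargs": {"moves": [[[-0.8, -1, -0.8], -0.037, -1], [[-0.8, -1, -0.8], -0.037, -1], [[-0.8, -1, -0.8], -0.037, -1], [[-0.8, -1, -0.8], -0.037, -1], [[-0.8, -1, -0.8], -0.037, -1], [[-0.8, -1, -0.8], -0.037, -1], [[-0.8, -1, -0.8], -0.037, -1], [[-0.8, -1, -0.8], -0.037, -1], [[-0.8, -1, -0.8], -0.037, -1], [[-0.8, -1, -0.8], -0.037, -1], [[-0.8, -1, -0.8], -0.037, -1]]}}

```text
t: 1.02
tool_pos: [0.2889, 0.3115, 0.4241]
eef_rot: [179.8, 0.1, 178.6]
contact_force: [-0.1, -0.0, -0.7]
gripper_width: 0.0878
grip_force: 0.0
```

{"fn": "drive_tool", "kwargs": {"moves": [[[-0.4, -0.9, 0], 0, -1], [[-0.4, -0.9, 0], 0, -1], [[-0.4, -0.9, 0], 0, -1], [[-0.4, -0.9, 0], 0, -1], [[-0.4, -0.9, 0], 0, -1], [[-0.4, -0.9, 0], 0, -1], [[-0.4, -0.9, 0], 0, -1]]}}

```text
t: 1.6
tool_pos: [0.3846, 0.0804, 0.422]
eef_rot: [-179.9, 0.0, 178.4]
contact_force: [-0.8, 0.1, 0.7]
gripper_width: 0.0881
grip_force: 0.0
```

{"fn": "drive_tool", "kwargs": {"moves": [[[-0.3, -0.75, 0], 0, -1], [[-0.3, -0.75, 0], 0, -1], [[-0.3, -0.75, 0], 0, -1], [[-0.3, -0.75, 0], 0, -1], [[-0.3, -0.75, 0], 0, -1], [[-0.3, -0.75, 0], 0, -1], [[-0.3, -0.75, 0], 0, 0.3], [[-0.3, -0.75, 0], 0, 0.3]]}}

```text
t: 2.27
tool_pos: [0.4541, -0.1012, 0.4216]
eef_rot: [-180.0, -0.1, 178.9]
contact_force: [0.4, 0.4, 0.1]
gripper_width: 0.0781
grip_force: 0.0
```

Run:
```python
from h import *
c=shot('wrist','w1'); print(-c['R'].T@c['t'],c['R'],c['K'][0,0]); s=arm.read_state(); print(s['tool_pos'],s['joints'],s['gripper_width'])
```

```text
[ 0.39026517 -0.09907216  0.58390363] [[ 1.78504654e-02  9.99840659e-01  1.29563303e-04]
 [ 9.70881161e-01 -1.73644042e-02  2.38931473e-01]
 [ 2.38895651e-01 -4.13924742e-03 -9.71036423e-01]] 287.0649372715057
[ 0.45406864 -0.10100502  0.42178952] [-38.14075121  -1.25810492  44.80237096  95.49483324   0.91193856
  85.49600255  95.53058268] 0.07391564809232343
```

View pics/w1.png

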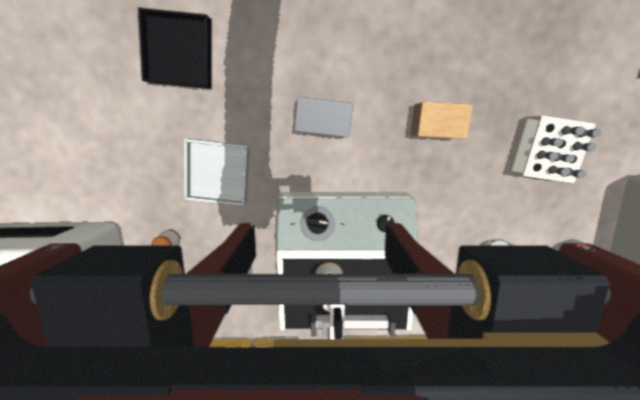

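The wrist view has up as -x and right as +y. The knob is at (317,222), with a white pointer line that looks roughly horizontal; the dial is at (385,222) and the tray at (216,172). I'll zoom in on the knob.

Run:
```python
from h import *
c=load('wrist'); im=c['img'][...,::-1]
cv2.imwrite('pics/crop2.png',cv2.resize(im[195:250,280:410],None,fx=6,fy=6,interpolation=cv2.INTER_CUBIC))
```

```text
(no output)
```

View pics/crop2.png

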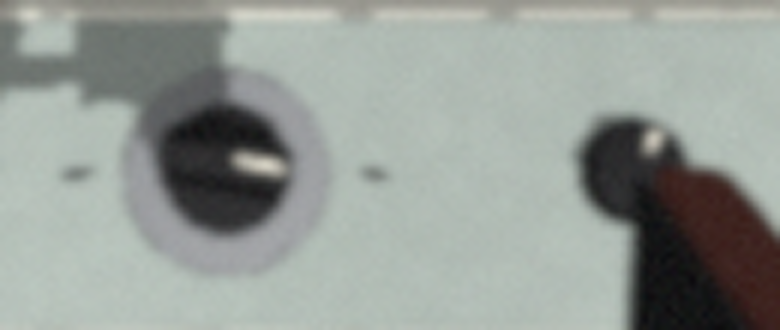

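The bar lies roughly along y, with the white pointer end towards +y at crop (290,168). The gripper body can't turn next to the bottle and clamp, so I'll push the -y end of the bar round with the closed fingertips. First I'll compute the axis and bar angle.

Run:
```python
from h import *
c=load('wrist'); o=-c['R'].T@c['t']
a=np.radians(-1.26);Rs=np.array([[np.cos(a),-np.sin(a),0],[np.sin(a),np.cos(a),0],[0,0,1]]);S=np.array([.645,-.0555,0])
n=Rs@[-np.sin(.42),0,np.cos(.42)]; ex=Rs@[np.cos(.42),0,np.sin(.42)]; ey=Rs@[0,1,0]
P0=S+Rs@[-.085,-.055,.078]
def ray(u,v,off):
    d=c['R'].T@np.linalg.inv(c['K'])@[u/6+280-.4,v/6+195-.4,1]
    q=P0+n*off; p=o+d*((q-o)@n)/(d@n); return (p-P0)@ex,(p-P0)@ey
print('P0',P0,'axis at .04',P0+n*.04)
print('ring',ray(227,171,.006)); print('bar top pts',ray(232,158,.044),ray(290,168,.044),ray(195,137,.044),ray(180,172,.044),ray(285,190,.044))
print('marks',ray(75,174,0),ray(372,174,0),'dial',ray(628,165,.014))
c=load('top')
print('cap?',plane(c,290+204/3.3,100+145/3.3,.205),'arm end',plane(c,290+203/3.3,100+158/3.3,.218),'tab',plane(c,290+207/3.3,100+122/3.3,.257))
```

```text
P0 [ 0.55881114 -0.1086176   0.078     ] axis at .04 [ 0.54250466 -0.10825895  0.11452356]
ring (np.float64(0.0013181561776913942), np.float64(0.0022391986803248004))
bar top pts (np.float64(0.0013116755199163513), np.float64(0.0038972422696709023)) (np.float64(0.00408559254173319), np.float64(0.02032819591247814)) (np.float64(-0.004625991118204036), np.float64(-0.006636725354724572)) (np.float64(0.0053406820762948205), np.float64(-0.0107956467478245)) (np.float64(0.010314673696279149), np.float64(0.01890791077280466))
marks (np.float64(0.0018452737961542375), np.float64(-0.04467227054448654)) (np.float64(0.00148807551050888), np.float64(0.04693325000435939)) dial (np.float64(-0.00018279221969265923), np.float64(0.12286869980671913))
cap? [ 0.64655027 -0.08461389  0.205     ] arm end [ 0.63011102 -0.08270689  0.218     ] tab [ 0.65658158 -0.08294208  0.257     ]
```

{"fn": "drive_tool", "kwargs": {"moves": [[[-0.18, -0.1, 0.9], 0, 1], [[-0.18, -0.1, 0.9], 0, 1], [[-0.18, -0.1, 0.9], 0, 1], [[-0.18, -0.1, 0.9], 0, 1], [[-0.18, -0.1, 0.9], 0, 1], [[-0.18, -0.1, 0.9], 0, 1], [[-0.18, -0.1, 0.9], 0, 1], [[-0.18, -0.1, 0.9], 0, 1], [[-0.18, -0.1, 0.9], 0, 1]]}}

```text
t: 3.07
tool_pos: [0.499, -0.1285, 0.199]
eef_rot: [180.0, 0.1, 178.9]
contact_force: [-0.1, 0.1, -0.3]
gripper_width: 0.0139
grip_force: 0.0
```

{"fn": "drive_tool", "kwargs": {"moves": [[[0, 0, 0.2], 0, 1], [[0, 0, 0.38], 0, 1], [[0, 0, 0.38], 0, 1], [[0, 0, 0.38], 0, 1], [[0, 0, 0.38], 0, 1]]}}

```text
t: 3.48
tool_pos: [0.4992, -0.1294, 0.1045]
eef_rot: [180.0, 0.1, 178.8]
contact_force: [-0.2, 0.2, 1.1]
gripper_width: 0.0004
grip_force: 0.0
```

Run:
```python
from h import *
s=arm.read_state(); print(s['tool_pos'],s['eef_rot'],s['gripper_width'],s['joints'])
```

```text
[ 0.49924685 -0.12943423  0.10445004] [1.79994608e+02 7.79797775e-02 1.78778723e+02] 0.00043349090980823377 [-22.93163847  25.32810798  41.47976236 115.70474422 -22.81986307
  47.02714313 120.45771612]
```

{"fn": "drive_tool", "kwargs": {"moves": [[[-0.06, 0.02, 0], 0, 1], [[-0.09, 0.02, 0], 0, 1], [[-0.11, 0.02, 0], 0, 1], [[-0.12, 0, 0], 0, 1], [[-0.137, -0.013, 0], 0, 1], [[-0.15, -0.01, 0], 0, 1], [[-0.165, -0.005, 0], 0, 1], [[-0.165, -0.005, 0], 0, 1]]}}

```text
t: 4.15
tool_pos: [0.5418, -0.1328, 0.1047]
eef_rot: [-179.9, 0.3, 178.8]
contact_force: [1.3, -4.8, -0.6]
gripper_width: 0.0003
grip_force: 2.3
```

Run:
```python
from h import *
c=shot('side'); s=arm.read_state(); print(s['tool_pos'],s['contact_force'],s['wrist_torque'])
w=shot('wrist')
a=cv2.resize(c['img'][170:280,310:440],None,fx=4,fy=4,interpolation=cv2.INTER_CUBIC)
cv2.imwrite('pics/s2.png',a[...,::-1])
```

```text
[ 0.5417497  -0.13287577  0.10450765] [ 2.44810184 -5.04324874  0.56459512] [-0.96542401 -0.48789765 -0.04373526]
```

View pics/s2.png

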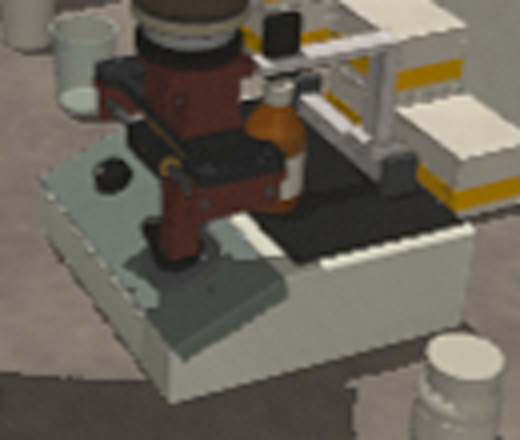

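The fingertips at crop (180,255) are against the knob with about 5 N, and the body is clear of the bottle at (275,140). I'll continue the arc in small steps and watch the force.

{"fn": "drive_tool", "kwargs": {"moves": [[[-0.015, 0.005, 0], 0, 1], [[-0.03, 0.01, 0], 0, 1], [[-0.03, 0.01, 0], 0, 1]]}}

```text
t: 4.5
tool_pos: [0.5486, -0.1292, 0.1036]
eef_rot: [-180.0, 0.1, 178.8]
contact_force: [0.6, -3.0, 2.0]
gripper_width: 0.0002
grip_force: 1.8
```

{"fn": "drive_tool", "kwargs": {"moves": [[[-0.015, 0.005, 0], 0, 1], [[-0.03, 0.01, 0], 0, 1], [[-0.03, 0.01, 0], 0, 1]]}}

```text
t: 4.75
tool_pos: [0.5555, -0.1259, 0.1026]
eef_rot: [180.0, 0.0, 178.8]
contact_force: [0.9, -1.7, 0.6]
gripper_width: 0.0006
grip_force: 0.7
```

{"fn": "drive_tool", "kwargs": {"moves": [[[-0.023, 0.014, -0.006], 0, 1], [[-0.046, 0.027, -0.006], 0, 1], [[-0.046, 0.027, -0.006], 0, 1]]}}

```text
t: 5.0
tool_pos: [0.564, -0.1241, 0.1035]
eef_rot: [-179.7, -0.3, 178.7]
contact_force: [-6.8, -13.8, 0.4]
gripper_width: 0.0009
grip_force: 6.5
```

{"fn": "drive_tool", "kwargs": {"moves": [[[0, 0.015, 0], 0, 1], [[0, 0.03, 0], 0, 1], [[0, 0.03, 0], 0, 1]]}}

```text
t: 5.25
tool_pos: [0.5639, -0.1237, 0.1037]
eef_rot: [-179.2, -0.1, 178.4]
contact_force: [-4.5, -32.3, -7.6]
gripper_width: 0.0002
grip_force: 15.5
```

The force rose to 32 N with no motion, so this is likely the end stop. I'll back off, lift and look.

{"fn": "drive_tool", "kwargs": {"moves": [[[0, -0.06, 0], 0, 1], [[0, -0.1, 0], 0, 1], [[0.2, -0.1, -0.3], 0, 1], [[0.4, -0.1, -0.6], 0, 1], [[0.4, -0.1, -0.6], 0, 1], [[0.4, -0.1, -0.6], 0, 1], [[0.4, -0.1, -0.6], 0, 1], [[0.4, -0.1, -0.6], 0, 1]]}}

```text
t: 5.92
tool_pos: [0.4665, -0.1352, 0.2574]
eef_rot: [179.8, 0.3, 178.8]
contact_force: [0.2, -0.2, -0.6]
gripper_width: 0.0007
grip_force: 0.0
```

Run:
```python
from h import *
w=shot('wrist'); c=shot('side'); t=shot('top'); s=arm.read_state(); print(s['tool_pos'])
o=-w['R'].T@w['t']; X=np.array([.556,-.107,.09]); p=w['K']@(w['R']@X+w['t']); p=p[:2]/p[2]; print(p)
u,v=p.astype(int)
f=lambda im,f:cv2.resize(im,(400,300),interpolation=cv2.INTER_CUBIC)
a=f(w['img'][max(0,v-45):v+45,u-60:u+60],1); b=f(c['img'][195:255,315:395],1)
cv2.imwrite('pics/k3.png',np.hstack([a,b])[...,::-1])
```

```text
[ 0.4666163  -0.13425208  0.25372209]
[342.45199147 254.36674445]
```

View pics/k3.png

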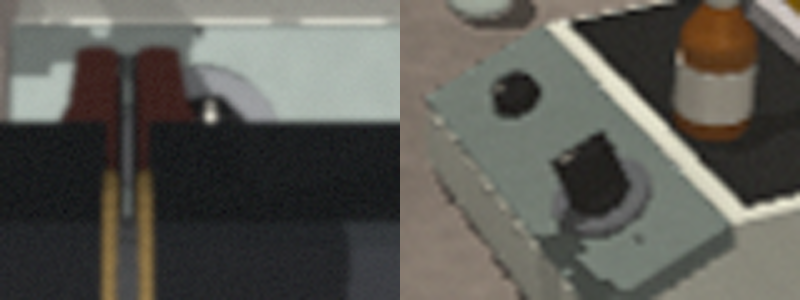

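The white pointer end now points down-slope with the bar along x, at left-panel (208,110) and right-panel (565,158). With 32 N against it, the knob is at its stop. Next is the clamp tab.

Run:
```python
from h import *
t=load('top'); W=cloud(t); z=W[...,2];x=W[...,0];y=W[...,1]
r=(x>.58)&(x<.80)&(y>-.15)&(y<.05)
for a,b in((.24,.275),(.195,.23)):
    m=r&(z>a)&(z<b); P=W[m]; print(a,m.sum(),P.min(0).round(4),P.max(0).round(4),np.median(P,0).round(4))
c=load('side'); V=cloud(c)
m=(V[...,2]>.238)&(V[...,0]>.6)&(V[...,0]<.72)&(V[...,1]>-.15)&(V[...,1]<.05); P=V[m]; print(m.sum(),P.min(0),P.max(0))
h=cv2.cvtColor(c['img'],cv2.COLOR_RGB2HSV)
m=(h[...,0]<15)&(h[...,1]>120)&(V[...,2]>.11)&(V[...,0]>.58)&(V[...,0]<.72)&(abs(V[...,1]+.08)<.06)&(V[...,2]<.165); P=V[m]
A=np.c_[2*P[:,:2],np.ones(len(P))]; s=np.linalg.lstsq(A,(P[:,:2]**2).sum(1),rcond=None)[0]; print('bottle',len(P),s[:2],np.sqrt(s[2]+s[:2]@s[:2]),P.min(0),P.max(0))
```

```text
0.24 38 [ 0.6345 -0.0844  0.2429] [ 0.6626 -0.0747  0.2636] [ 0.6477 -0.0803  0.2561]
0.195 202 [ 0.6287 -0.0989  0.1969] [ 0.7511 -0.0706  0.2285] [ 0.6966 -0.0808  0.221 ]
65 [ 0.63233215 -0.09046088  0.23819353] [ 0.66183089 -0.0752359   0.25662884]
bottle 59 [ 0.64182615 -0.0928907 ] 0.020133381901204415 [ 0.61887462 -0.11574827  0.11075337] [ 0.65993922 -0.08564475  0.16496164]
```

{"fn": "drive_tool", "kwargs": {"moves": [[[-0.724, 0, 0.067], 0, 1], [[-0.724, 0, 0.067], 0, 1], [[-0.724, 0, 0.067], 0, 1], [[-0.724, 0, 0.067], 0, 1], [[-0.724, 0, 0.067], 0, 1], [[-0.724, 0, 0.067], 0, 1], [[-0.724, 0, 0.067], 0, 1]]}}

```text
t: 6.65
tool_pos: [0.6466, -0.1396, 0.2341]
eef_rot: [-179.9, -0.3, 178.8]
contact_force: [0.5, -1.0, -0.7]
gripper_width: 0.0004
grip_force: 0.0
```

{"fn": "drive_tool", "kwargs": {"moves": [[[0, 0.05, 0], 0, 1], [[0, 0.1, 0], 0, 1], [[0, 0.15, 0], 0, 1], [[0, 0.2, 0], 0, 1], [[0, 0.2, 0], 0, 1]]}}

```text
t: 7.07
tool_pos: [0.6482, -0.0847, 0.2377]
eef_rot: [179.9, 0.0, 179.1]
contact_force: [-0.1, 0.6, 0.0]
gripper_width: 0.0001
grip_force: 0.0
```

{"fn": "drive_tool", "kwargs": {"moves": [[[0, 0.06, 0], 0, 1], [[0, 0.12, 0], 0, 1], [[0, 0.18, 0], 0, 1], [[0, 0.22, 0], 0, 1], [[0, 0.25, 0], 0, 1], [[0, 0.25, 0], 0, 1]]}}

```text
t: 7.57
tool_pos: [0.6497, -0.0239, 0.2372]
eef_rot: [179.9, -0.0, 179.0]
contact_force: [0.4, 0.4, -0.6]
gripper_width: 0.0002
grip_force: 0.0
```

{"fn": "drive_tool", "kwargs": {"moves": [[[0, 0.02, 0], 0, 1], [[0, 0.04, 0], 0, 1], [[0, 0.04, 0], 0, 1]]}}

```text
t: 7.82
tool_pos: [0.6496, -0.0163, 0.2372]
eef_rot: [180.0, -0.0, 178.8]
contact_force: [-0.1, -0.0, 0.8]
gripper_width: 0.0002
grip_force: 0.0
```

Run:
```python
from h import *
c=shot('side'); V=cloud(c)
m=(V[...,2]>.205)&(V[...,2]<.23)&(V[...,0]>.7)&(V[...,0]<.78)&(V[...,1]>-.15)&(V[...,1]<.08); P=V[m]; print(m.sum(),np.median(P,0) if len(P) else 0, P.min(0),P.max(0))
a=cv2.resize(c['img'][150:250,320:440],None,fx=4,fy=4,interpolation=cv2.INTER_CUBIC)
cv2.imwrite('pics/cl.png',a[...,::-1])
```

```text
81 [ 0.72952157 -0.01075774  0.21877703] [ 0.70062948 -0.01942746  0.20616132] [0.75125441 0.00791022 0.22311827]
```

View pics/cl.png

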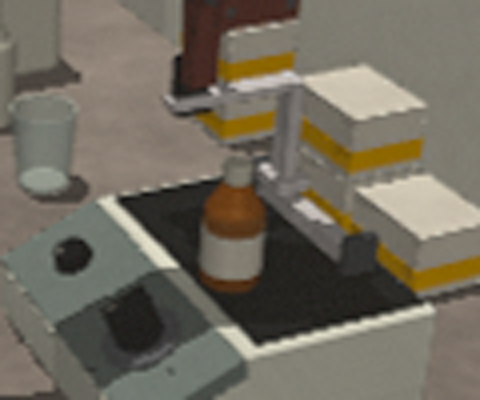

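The clamp has slid about 70 mm; its arm is now off the bottle at crop (230,90) and the bottle still stands. I'll push on to the stop.

{"fn": "drive_tool", "kwargs": {"moves": [[[0, 0.02, 0], 0, 1], [[0, 0.04, 0], 0, 1], [[0, 0.055, 0], 0, 1], [[0, 0.055, 0], 0, 1]]}}

```text
t: 8.2
tool_pos: [0.6494, -0.0152, 0.2376]
eef_rot: [-179.2, 0.1, 178.2]
contact_force: [1.9, -24.8, -5.4]
gripper_width: 0.0004
grip_force: 12.5
```

{"fn": "drive_tool", "kwargs": {"moves": [[[0, 0.015, 0], 0, 1], [[0, 0.025, 0], 0, 1], [[0, 0.025, 0], 0, 1]]}}

```text
t: 8.45
tool_pos: [0.6493, -0.0151, 0.2377]
eef_rot: [-178.8, 0.1, 177.9]
contact_force: [2.5, -38.4, -6.8]
gripper_width: 0.0005
grip_force: 18.7
```

The clamp is at its stop (38 N, no motion). I'll back off, lift, turn the gripper 90° and clear the view of the bottle.

{"fn": "drive_tool", "kwargs": {"moves": [[[0, -0.1, 0], 0, 1], [[0, -0.2, 0], 0, 1], [[0, -0.2, -0.3], 0, 1], [[0.5, -0.4, -0.4], 0.25, 0], [[0.5, -0.4, -0.4], 0.25, 0], [[0.5, -0.4, -0.4], 0.25, 0], [[0.5, -0.4, -0.4], 0.25, 0], [[0.5, -0.4, -0.4], 0.25, 0], [[0.5, -0.4, -0.4], 0.25, -1], [[0.5, -0.4, -0.4], 0.25, -1], [[0.5, -0.4, -0.4], 0.25, -1], [[0.5, -0.4, -0.4], 0.25, -1], [[0.5, -0.4, -0.4], 0.25, -1], [[0.5, -0.4, -0.4], 0.25, -1], [[0.5, -0.4, -0.4], 0.25, -1], [[0.5, -0.4, -0.4], 0.25, -1], [[0.5, -0.4, -0.4], 0.25, -1], [[0.5, -0.4, -0.4], 0.25, -1]]}}

```text
t: 9.95
tool_pos: [0.5229, -0.0943, 0.3373]
eef_rot: [-180.0, 0.0, 88.9]
contact_force: [-0.3, 0.6, 0.3]
gripper_width: 0.0876
grip_force: 0.0
```

Run:
```python
from h import *
s=arm.read_state(); print(s['tool_pos'],s['eef_rot'],s['joints'],s['gripper_width'])
def cyl(c,mask,r0):
    # fit circle of known radius
    from scipy.optimize import least_squares
    P=cloud(c)[mask]; f=lambda q:np.hypot(P[:,0]-q[0],P[:,1]-q[1])-r0
    q=least_squares(f,[.645,-.085],loss='soft_l1',f_scale=.002); return len(P),q.x,np.abs(q.fun).mean()
c=shot('side'); V=cloud(c)
r=(np.hypot(V[...,0]-.645,V[...,1]+.085)<.035)
print('clamp arm',[ (p.min(0)[1],np.median(p[:,1]),p.max(0)[1]) for p in [V[(V[...,2]>.21)&(V[...,2]<.226)&(V[...,0]>.65)&(V[...,0]<.73)&(abs(V[...,1])<.08)]] if len(p)])
print('body',cyl(c,r&(V[...,2]>.108)&(V[...,2]<.16),.024)); print('cap',cyl(c,r&(V[...,2]>.190)&(V[...,2]<.202),.0115)); print('top z',V[r][:,2].max())
t=shot('top'); W=cloud(t); m=(np.hypot(W[...,0]-.645,W[...,1]+.085)<.035)&(W[...,2]>.198); P=W[m]
print('top cap',m.sum(),P.min(0),P.max(0),np.median(P,0))
```

```text
[ 0.52289565 -0.09425214  0.33730962] [-1.79991798e+02  7.31364221e-03  8.89103636e+01] [-51.18946619  19.57086469  74.4920937   97.58303704 -19.28067753
  77.69910636  25.5758156 ] 0.08763441528992831
clamp arm [(np.float64(-0.014219297740531696), np.float64(-0.008564242477044976), np.float64(0.009370344261757585))]
body (226, array([ 0.64400774, -0.08880992]), np.float64(0.0013584733986260816))
cap (28, array([ 0.64412367, -0.08843047]), np.float64(0.0011148723949458807))
top z 0.20517524901453396Traceback (most recent call last):
  File "<stdin>", line 13, in <module>
    return umr_minimum(a, axis, None, out, keepdims, initial, where)
ValueError: zero-size array to reduction operation minimum which has no identity
```

{"fn": "drive_tool", "kwargs": {"moves": [[[0.033, 0.484, 0], 0, -1], [[0.033, 0.484, 0], 0, -1], [[0.033, 0.484, 0], 0, -1], [[0.033, 0.484, 0], 0, -1], [[0.033, 0.484, 0], 0, -1], [[0.033, 0.484, 0], 0, -1]]}}

```text
t: 10.55
tool_pos: [0.6435, -0.0897, 0.3372]
eef_rot: [-180.0, 0.0, 88.7]
contact_force: [-0.4, -0.3, 0.5]
gripper_width: 0.0876
grip_force: 0.0
```

Run:
```python
from h import *
s=arm.read_state(); print(s['tool_pos'],s['eef_rot'],s['joints'])
```

```text
[ 0.64348193 -0.08974942  0.33716452] [-1.79951240e+02  4.02095199e-02  8.87485989e+01] [-34.77869419  33.14268968  64.56155862  80.72490212 -29.68052871
  84.46872329  27.53019409]
```

Aligned within 2 mm. Now I'll descend and close gently.

{"fn": "drive_tool", "kwargs": {"moves": [[[0.004, 0, 0.16], 0, -1], [[0.004, 0, 0.32], 0, -1], [[0.004, 0, 0.48], 0, -1], [[0.004, 0, 0.6], 0, -1], [[0.004, 0, 0.7], 0, -1], [[0.004, 0, 0.78], 0, -1], [[0.004, 0, 0.8], 0, -1], [[0.004, 0, 0.8], 0, -1]], "grip_force": 8}}

```text
t: 11.22
tool_pos: [0.6429, -0.0873, 0.1373]
eef_rot: [-179.9, -0.0, 88.8]
contact_force: [0.5, -0.5, -0.6]
gripper_width: 0.0875
grip_force: 0.0
```

{"fn": "drive_tool", "kwargs": {"moves": [[[0, 0, 0], 0, -0.5], [[0, 0, 0], 0, -0.3], [[0, 0, 0], 0, -0.2], [[0, 0, 0], 0, -0.1], [[0, 0, 0], 0, 0], [[0, 0, 0], 0, 0.1], [[0, 0, 0], 0, 0.3], [[0, 0, 0], 0, 1], [[0, 0, 0], 0, 1], [[0, 0, 0], 0, 1]], "grip_force": 8}}

```text
t: 12.05
tool_pos: [0.6443, -0.0877, 0.1376]
eef_rot: [180.0, -0.0, 88.8]
contact_force: [-0.5, 0.1, 4.0]
gripper_width: 0.0481
grip_force: 8.0
```

{"fn": "drive_tool", "kwargs": {"moves": [[[0, 0, -0.02], 0, 1], [[0, 0, -0.06], 0, 1], [[0, 0, -0.12], 0, 1], [[0, 0, -0.2], 0, 1], [[0, 0, -0.28], 0, 1], [[0, 0, -0.35], 0, 1], [[0, 0, -0.39], 0, 1], [[0, 0, -0.4], 0, 1], [[0, 0, -0.4], 0, 1]]}}

```text
t: 12.8
tool_pos: [0.6443, -0.0877, 0.2383]
eef_rot: [179.9, -0.0, 88.8]
contact_force: [0.1, 0.2, -1.8]
gripper_width: 0.0482
grip_force: 8.0
```

{"fn": "drive_tool", "kwargs": {"moves": [[[-0.03, -0.02, 0], 0, 1], [[-0.09, -0.07, 0], 0, 1], [[-0.17, -0.13, 0], 0, 1], [[-0.26, -0.2, 0], 0, 1], [[-0.35, -0.265, 0], 0, 1], [[-0.44, -0.33, 0], 0, 1], [[-0.53, -0.4, 0], 0, 1], [[-0.62, -0.47, 0], 0, 1], [[-0.7, -0.53, 0], 0, 1], [[-0.78, -0.59, 0], 0, 1], [[-0.84, -0.64, 0], 0, 1], [[-0.88, -0.67, 0], 0, 1], [[-0.9, -0.68, 0], 0, 1], [[-0.9, -0.68, 0], 0, 1], [[-0.9, -0.68, 0], 0, 1]]}}

```text
t: 14.05
tool_pos: [0.4698, -0.3083, 0.237]
eef_rot: [-180.0, -0.0, 88.8]
contact_force: [-0.7, -0.5, -0.9]
gripper_width: 0.0479
grip_force: 8.0
```

Run:
```python
from h import *
s=arm.read_state(); print(s['tool_pos'],s['joints'],s['gripper_width'],s['grip_force'])
c=shot('side'); V=cloud(c)
h=cv2.cvtColor(c['img'],cv2.COLOR_RGB2HSV)
m=(h[...,0]<18)&(h[...,1]>120)&(np.hypot(V[...,0]-s['tool_pos'][0],V[...,1]-s['tool_pos'][1])<.04)
print(m.sum(),V[m][:,2].min())
m=(np.hypot(V[...,0]-s['tool_pos'][0],V[...,1]-s['tool_pos'][1])<.028)&(V[...,2]>.12); print('lowest',np.sort(V[m][:,2])[:5])
a=cv2.resize(c['img'][180:340,290:450],None,fx=3,fy=3); cv2.imwrite('pics/hold.png',a[...,::-1])
```

```text
[ 0.46983247 -0.30829995  0.23696578] [-17.95037882  27.30937594  65.0133664  102.0771504  -26.6613367
  67.9899006   53.8640907 ] 0.047914558087506595 7.998869392795314
809 0.2021470966209757
lowest [0.19890644 0.19944964 0.20001636 0.20013964 0.20034482]
```

View pics/hold.png

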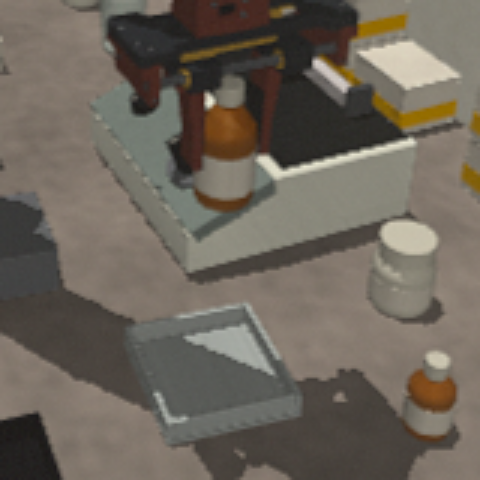

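The bottle is held upright at crop (228,150), its underside at about z = 0.20, right over the tray. I'll lower it, slowing near the floor.

{"fn": "drive_tool", "kwargs": {"moves": [[[0, 0, 0.04], 0, 1], [[0, 0, 0.12], 0, 1], [[0, 0, 0.22], 0, 1], [[0, 0, 0.33], 0, 1], [[0, 0, 0.44], 0, 1], [[0, 0, 0.54], 0, 1], [[0, 0, 0.62], 0, 1], [[0, 0, 0.68], 0, 1], [[0, 0, 0.71], 0, 1], [[0, 0, 0.73], 0, 1], [[0, 0, 0.74], 0, 1], [[0, 0, 0.748], 0, 1], [[0, 0, 0.752], 0, 1], [[0, 0, 0.752], 0, 1]]}}

```text
t: 15.27
tool_pos: [0.4697, -0.3091, 0.0498]
eef_rot: [179.9, 0.0, 88.8]
contact_force: [0.2, 0.3, -1.1]
gripper_width: 0.0482
grip_force: 8.0
```

{"fn": "drive_tool", "kwargs": {"moves": [[[0, 0, 0.003], 0, 1], [[0, 0, 0.006], 0, 1], [[0, 0, 0.009], 0, 1], [[0, 0, 0.012], 0, 1], [[0, 0, 0.015], 0, 1], [[0, 0, 0.018], 0, 1]]}}

```text
t: 15.77
tool_pos: [0.4693, -0.309, 0.0448]
eef_rot: [180.0, -0.0, 88.8]
contact_force: [-0.5, -0.9, -1.6]
gripper_width: 0.048
grip_force: 8.0
```

{"fn": "drive_tool", "kwargs": {"moves": [[[0, 0, 0.002], 0, 1], [[0, 0, 0.004], 0, 1], [[0, 0, 0.006], 0, 1], [[0, 0, 0.008], 0, 1], [[0, 0, 0.008], 0, 1]]}}

```text
t: 16.18
tool_pos: [0.4693, -0.3089, 0.0428]
eef_rot: [-180.0, -0.0, 88.8]
contact_force: [0.7, 0.0, -0.5]
gripper_width: 0.0478
grip_force: 8.0
```

{"fn": "drive_tool", "kwargs": {"moves": [[[0, 0, 0.002], 0, 1], [[0, 0, 0.004], 0, 1], [[0, 0, 0.004], 0, 1]]}}

```text
t: 16.43
tool_pos: [0.4695, -0.3091, 0.0425]
eef_rot: [180.0, -0.0, 88.8]
contact_force: [-1.5, 0.6, 6.4]
gripper_width: 0.0479
grip_force: 8.0
```

Contact with the floor (+6 N). I'll release and retreat.

{"fn": "drive_tool", "kwargs": {"moves": [[[0, 0, -0.002], 0, 0], [[0, 0, -0.002], 0, -0.3], [[0, 0, -0.002], 0, -0.6], [[0, 0, -0.002], 0, -1], [[0, 0, -0.002], 0, -1], [[0, 0, -0.002], 0, -1], [[0, 0, -0.002], 0, -1], [[0, 0, -0.002], 0, -1]]}}

```text
t: 17.1
tool_pos: [0.4693, -0.309, 0.0423]
eef_rot: [-180.0, -0.0, 88.8]
contact_force: [1.0, -0.3, -0.2]
gripper_width: 0.0873
grip_force: 0.0
```

{"fn": "drive_tool", "kwargs": {"moves": [[[0, 0, -0.05], 0, -1], [[0, 0, -0.15], 0, -1], [[0, 0, -0.3], 0, -1], [[0, 0, -0.45], 0, -1], [[0, 0, -0.6], 0, -1], [[0, 0, -0.8], 0, -1], [[0, 0, -0.8], 0, -1], [[0, 0, -0.8], 0, -1]]}}

```text
t: 17.77
tool_pos: [0.4703, -0.3102, 0.2459]
eef_rot: [179.7, 0.1, 88.8]
contact_force: [-0.8, -0.3, -1.0]
gripper_width: 0.0879
grip_force: 0.0
```

Run:
```python
from h import *
s=arm.read_state(); print(s['tool_pos'],s['gripper_width'])
c=shot('side','end')
V=cloud(c)
m=(np.hypot(V[...,0]-.47,V[...,1]+.309)<.03)&(V[...,2]>.015)&(V[...,2]<.13); print(np.median(V[m],0),V[m][:,2].max())
p=V[(V[...,2]>.21)&(V[...,2]<.226)&(V[...,0]>.65)&(V[...,0]<.73)&(abs(V[...,1])<.08)]; print('arm y',p[:,1].min(),p[:,1].max())
cv2.imwrite('pics/end.png',cv2.resize(c['img'][140:350,290:470],None,fx=2.8,fy=2.8,interpolation=cv2.INTER_CUBIC)[...,::-1])
```

```text
[ 0.47025416 -0.31024799  0.24594748] 0.08789779197422046
[ 0.4605976  -0.3239628   0.06539925] 0.11165650321673737
arm y -0.01265341908003495 0.0067141953034583375
```

View pics/end.png

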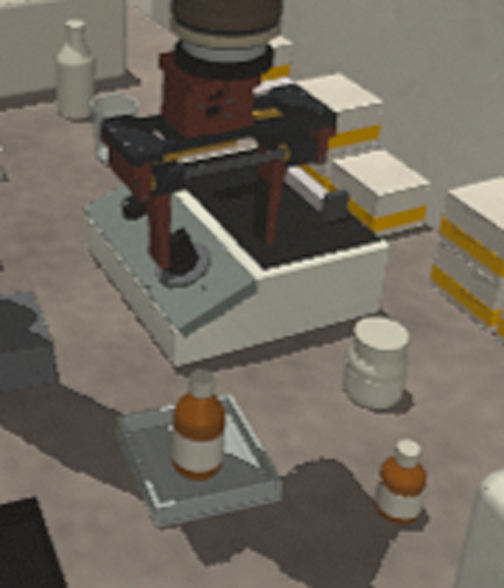

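The bottle stands upright in the steel tray at (198,430), the clamp is at the far end, the knob bar points down-slope, and the gripper is clear. Handing in.

```bash
python3 -c "
from h import *
print(close_job())"
```

```text
the job is handed in; nothing more can be done
None
```

The job is handed in, and no verdict came back: the speed knob and the clamp were each pushed against their end stops until they moved no further, and the bottle stands upright in the steel tray with the gripper clear of it.

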